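# Re-order the wood samples in the sliding tray

### The arm

A 6-joint arm with a two-finger parallel gripper is mounted at the origin on the work surface. World frame = base frame: x ahead of the robot, y to its left, z up, the work surface at z = 0. Lengths are in m, angles in rad, forces in N, time in s.
With the tool pointing down it reaches from about 0.4 to 0.825 m from the base axis. Payload 7 kg.
Tool frame: the origin (TCP) lies between the finger pads; the fingertips stand 19 mm ahead of it and the grasp point (between the pads) is the TCP; z points along the fingers, y is the line along which they close (so a half turn about z gives the same grasp; the last joint's range is limited). The gripper opens to 85 mm and grips with 20 to 120 N. Pads are 22 mm wide; open, the fingers measure 114 mm over their backs; the gripper's body (76 mm by 85 mm) begins 54 mm behind the grasp point. The pads swing forward as they close: fully open they stand 13 mm farther back than shut.
Start: joints at [0.288, 0.359, 0.012, 0, -1.224, -0.288], TCP at [0.675, -0, 0.25] pointing down, gripper open.
Joint ranges: [-3.07, 3.07], [-1.43, 2.12], [-1.02, 1.25], [-3.03, 1.67], [-3.05, -0], [-3.03, 3.03]. Speed limits (rad/s): [2.39, 2.39, 3.01, 3.14, 3.14, 3.14].

### API

Orientations are given as a unit quaternion [w, x, y, z].
In Python, from plant import observe, capture, camera_params, sign_off gives the robot as it stands.
- The arm moves only by the shell command python3 -m handwheel 'ROWS'. ROWS is JSON, a list of rows, each a list of 7 numbers: the shift along the tool's x, y, z in cm, then the turn, a rotation vector about the tool's x, y, z in rad, then the opening, from 0 (shut) to 1 (fully open). In form: [[dx, dy, dz, rx, ry, rz, hand], ...]. A call has 1 to 20 rows; each row is the pose to reach, as a shift and turn from the pose commanded when the call began, along the tool's axes at that moment; what a row does not reach only later rows make up. A row lasts 1/10 s, in which the tool goes at most 50 mm and 8.59 degrees, less where a joint would pass 70% of its speed; a pose out of reach is approached as far as the arm can. A call with a gripper value outside its range is refused whole. The fingers move at their own pace and stop on an object; the grip force is fixed at half the most. Time passes only in rows, so rows that repeat a pose let the fingers close. It gives the time, the measured TCP pose, the force, the opening and the grip force at its end, in the units of the state.
- observe(): the state, without advancing time (a new reading comes with each control period).
- capture(name): name is "scene" or "side" or "wrist"; returns the picture (480x640x3 uint8, red, green, blue); there is no depth.
- camera_params(name): a dict with "fx", "fy", "cx", "cy" (pixels), "extrinsics" (4x4, takes a point from camera to world coordinates); the wrist camera has in their place "hand_eye" (4x4, takes a point from camera to tool coordinates, whose origin is the TCP and whose axes are the flange's). Camera axes: x right, y down, z forward; pixel columns grow to the right and rows downward; lengths in m; the calibration is good to about 2 mm. A picture is of the moment at which its call begins: read the wrist's pose just before it. camera_params takes no time and is no camera call.
- sign_off(): hands the job in; it is judged then, once.
The state is a dict: "t": time; "q": joint angles; "qd": joint speeds; "joint_torque": joint torques, N m; "eef_pos": TCP position; "tcp_rot": TCP orientation; "ft_force": force on the tool from outside, world axes, zero at the start; "torque": the same for the moment, N m; "finger_gap": finger opening in m; "grasp_force": force on a finger pad.
Only numpy, scipy, OpenCV 4.12 (cv2) and the standard library are available. Lean on these libraries where they do the work, as an engineer would, in place of code of your own. Each camera call takes 0.05 s, during which the arm holds its last target. There are 200 camera calls.

### The job

In the sample tray, put the dark walnut block in the place where the pale maple block now is: first slide the maple block straight into the empty place, then slide the walnut block straight into the place the maple left, and leave the reddish cherry block where it is. Slide the blocks by their knobs without lifting them off the tray, and bring each fully home against the fence's blue stop bar, pressing it there firmly but gently for about a second (aim at 8 N, never over 15 N). Then let go, with nothing else on the bench disturbed.

Things in the scene. Friction and masses are not known exactly. Their poses are not given: they have to be found in the camera images.
- tray: sample tray fixed on the bench: grey floor plate 170 x 170 x 8 mm, wooden rims 20 mm high on its +x and +y sides (inner faces at +71 mm). Origin under the plate's middle, z up. 2 x 2 places, middles at -24 and +39 mm in x and y: walnut starts in (+x, +y), the (-x, -y) place is empty, maple and cherry in the other two, either way round, 3 mm gaps between blocks. Tin and offcut lie beside it
- fence: L-shaped aluminium fence on the tray's -x and -y sides, walls 20 mm high; origin: inner corner of the L, 8 mm above bench, at (-75, -75) mm of the tray, axes as the tray's. Before each wall stands a blue stop bar, 18 mm high, on brass screws: rigid, its face set anywhere 5 to 19 mm in from the wall face (x = 0, y = 0). The setting is not in any reading: find it by feel. A block home on a bar has its middle 35 to 49 mm from the wall face
- maple_knob (a point): pale cream maple block, 60 x 60 x 24 mm high, loose, 0.1 to 0.2 kg, with a round steel knob 22 mm in diameter and 38 mm high standing on its middle (62 mm overall). This point: on the knob axis, half-way up the knob, 43 mm above the block underside, 51 mm above the bench. It must go straight along the tray's x or y into the empty place.
- walnut_knob (a point): very dark brown walnut block, 60 x 60 x 24 mm high, loose, 0.1 to 0.2 kg, with a round steel knob 22 mm in diameter and 38 mm high standing on its middle (62 mm overall). This point: on the knob axis, half-way up the knob, 43 mm above the block underside, 51 mm above the bench. It goes second, into the place that maple left.
- cherry_knob (a point): reddish-brown cherry block, 60 x 60 x 24 mm high, loose, 0.1 to 0.2 kg, with a round steel knob 22 mm in diameter and 38 mm high standing on its middle (62 mm overall). This point: on the knob axis, half-way up the knob, 43 mm above the block underside, 51 mm above the bench. It stays where it is.
- maple: the maple block's underside centre, z along the knob
- walnut: the walnut block's underside centre, z along the knob
- cherry: the cherry block's underside centre, z along the knob
- offcut: bystander: pale wood offcut 110 x 45 x 22 mm beside the tray; origin under its middle
- wax_tin: bystander: round steel tin, 64 mm diameter, 35 mm high with a yellow lid, beside the tray; origin under its middle
- tape: bystander: yellow and black tape measure, 65 x 34 x 62 mm; origin under its middle
- driver: bystander: screwdriver with red handle lying on the bench
- glue: bystander: yellow glue bottle 60 mm diameter, 150 mm high; origin under its middle
- square: bystander: try square, dark wood stock with 160 mm steel blade, lying flat
- mallet: bystander: hammer lying on the bench
Things that resemble listed ones, but are neither listed nor needed, are in the scene too. There is more than one size of the maple; the job needs the middle-sized.

How it is judged:
On the way, in this order (a step that is already met when the one before it is completed fails the run):
1. the maple block is in the formerly empty place and is pressed home on the stop bar with more than 3 N for 0.3 s (((y of cherry_knob in the frame of fence above 0.084 m and x of maple_knob in the frame of fence below 0.0515 m and y of maple_knob in the frame of fence between 0.037 and 0.062 m) or (x of cherry_knob in the frame of fence above 0.084 m and y of maple_knob in the frame of fence below 0.0515 m and x of maple_knob in the frame of fence between 0.037 and 0.062 m)) and contact force between maple and fence above 3 N), for 0.3 s.
2. the walnut block is in the place maple left and is pressed home on the stop bar with more than 3 N for 0.3 s (((y of cherry_knob in the frame of fence above 0.084 m and y of walnut_knob in the frame of fence below 0.0515 m and x of walnut_knob in the frame of fence between 0.102 and 0.122 m) or (x of cherry_knob in the frame of fence above 0.084 m and x of walnut_knob in the frame of fence below 0.0515 m and y of walnut_knob in the frame of fence between 0.102 and 0.122 m)) and contact force between walnut and fence above 3 N), for 0.3 s.
At the end, for the whole second after the job is handed in: Maple in the place that was empty, walnut where maple was: middles at most 51.5 mm from the fence wall each was slid towards, and crosswise within about 10 mm of their places; cherry within 10 mm of its start; all three flat on the tray floor, released and at rest (((y of cherry_knob in the frame of fence above 0.084 m and x of maple_knob in the frame of fence below 0.0515 m and y of maple_knob in the frame of fence between 0.037 and 0.062 m and y of walnut_knob in the frame of fence below 0.0515 m and x of walnut_knob in the frame of fence between 0.102 and 0.122 m) or (x of cherry_knob in the frame of fence above 0.084 m and y of maple_knob in the frame of fence below 0.0515 m and x of maple_knob in the frame of fence between 0.037 and 0.062 m and x of walnut_knob in the frame of fence below 0.0515 m and y of walnut_knob in the frame of fence between 0.102 and 0.122 m)) and linear speed of each of maple, walnut, cherry below 0.01 m/s and angle between each of maple_knob, walnut_knob, cherry_knob's own z axis and vertical below 0.06 rad); the robot touches nothing.
It fails at once if the maple or walnut block is pressed on the fence or its stop bars with more than 18 N (contact force between any of maple, walnut and fence above 18 N).
It fails at once if a sample block is lifted more than 6 mm off the tray floor (z of any of maple_knob, walnut_knob, cherry_knob in the frame of tray above 0.057 m).
It fails at once if the cherry block is shifted by more than 10 mm (distance of cherry_knob from where it was at the start of the episode above 0.01 m).
It fails at once if something else on the bench (offcut, tin, tape measure, screwdriver, glue, square, hammer) is moved by more than 20 mm (distance of any of offcut, wax_tin, tape, driver, glue, square, mallet from where it was at the start of the episode above 0.02 m).
It also fails if it takes over 72 s, if anything falls off the work surface, if the arm or the gripper's body presses on something with over 40 N, if the wrist force passes 120 N, or if a joint passes its speed limit or range.

## Working session

There is one attempt and no reset: what is moved stays moved. The work goes in short steps, Python scripts to look and compute and a shell command to move; the robot and the scene stay as the last step left them, time stands still between calls to the robot, and variables do not carry over. Pictures are saved under pics/ and viewed, at most 10 in all, crops included, and the job is handed in when it is done.

```bash
mkdir -p pics
python3 - <<'E'
from plant import *
import cv2,numpy as np
o=observe();print({k:np.round(v,3).tolist() for k,v in o.items()})
for n in("scene","side"):
    cv2.imwrite(f"pics/{n}0.png",capture(n)[:,:,::-1]);p=camera_params(n);print(n,p["fx"],p["cx"],p["cy"],np.round(p["extrinsics"],3).tolist())
print(camera_params("wrist"))
cv2.imwrite("pics/wrist0.png",capture("wrist")[:,:,::-1])
E
```

```text
{'t': 0.0, 'q': [0.288, 0.359, 0.011, -0.0, -1.224, -0.288], 'qd': [0.0, 0.001, -0.001, 0.001, 0.0, -0.001], 'joint_torque': [0.0, -58.332, 29.342, 6.937, -0.006, -0.0], 'eef_pos': [0.675, -0.0, 0.249], 'tcp_rot': [-0.001, -0.707, 0.707, 0.001], 'ft_force': [0.836, -0.353, -0.355], 'torque': [0.026, 0.034, 0.041], 'grasp_force': 0.0, 'finger_gap': 0.086}
scene 595.5750145544454 319.3798234732053 239.9105999168552 [[-0.598, 0.537, -0.594, 1.36], [0.801, 0.411, -0.435, 0.653], [0.011, -0.736, -0.677, 1.058], [0.0, 0.0, 0.0, 1.0]]
side 614.5983362762505 328.8919363756704 242.00850074322076 [[-0.824, -0.409, 0.392, -0.152], [-0.566, 0.595, -0.57, 1.025], [0.0, -0.692, -0.722, 1.328], [0.0, 0.0, 0.0, 1.0]]
{'fx': 332.934677234218, 'fy': 332.934677234218, 'cx': 320.6835154460676, 'cy': 236.85725945661596, 'hand_eye': array([[-2.75661606e-04, -9.63295009e-01, -2.68444873e-01,
         6.81266985e-02],
       [ 9.99999945e-01, -2.16328569e-04, -2.50604004e-04,
         9.60706082e-04],
       [ 1.83333291e-04, -2.68444927e-01,  9.63295016e-01,
        -1.24244608e-01],
       [ 0.00000000e+00,  0.00000000e+00,  0.00000000e+00,
         1.00000000e+00]])}
```

View pics/scene0.png

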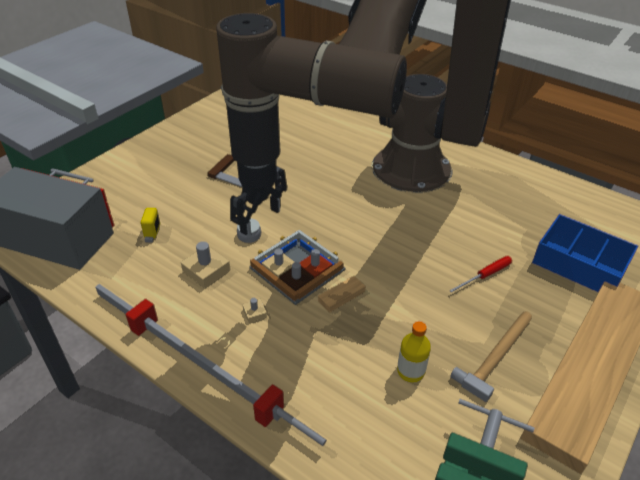

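View pics/wrist0.png

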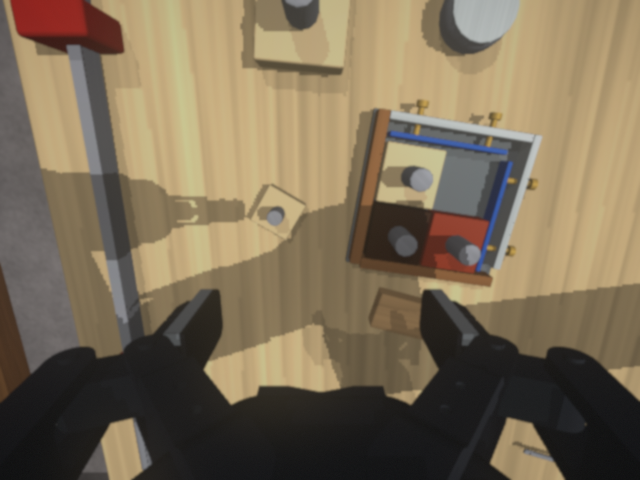

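Candidates for the maple block are the large one beside the tray (wrist 302,12), the small one (wrist 275,215) and the middle one in the tray (wrist 418,180). I choose the one in the tray. Walnut is at (402,240), cherry at (462,250), and the empty place is at the top right (470,180). In the image, tray -x points right and -y points up, so maple slides along -x and walnut along -y.

```bash
cat > h.py <<'E'
import numpy as np,cv2
from plant import *
from scipy.spatial.transform import Rotation as R
def pose():
    o=observe();q=o["tcp_rot"];T=np.eye(4);T[:3,:3]=R.from_quat([q[1],q[2],q[3],q[0]]).as_matrix();T[:3,3]=o["eef_pos"];return T
def cam(n,T=None):
    p=camera_params(n);return p,(p["extrinsics"] if n!="wrist" else T@p["hand_eye"])
def cast(p,E,uv,z):
    uv=np.atleast_2d(uv);d=np.c_[(uv[:,0]-p["cx"])/p["fx"],(uv[:,1]-p["cy"])/p["fy"],np.ones(len(uv))]@E[:3,:3].T
    return E[:3,3]+d*((z-E[2,3])/d[:,2])[:,None]
E
python3 - <<'E'
from h import *
T=pose();im=cv2.imread("pics/wrist0.png");p,E=cam("wrist",T)
h=cv2.cvtColor(im,cv2.COLOR_BGR2HSV)
roi=np.zeros(im.shape[:2],np.uint8);roi[100:290,345:545]=255
def comps(m,z,a=60):
    c,_=cv2.findContours(m&roi,cv2.RETR_EXTERNAL,cv2.CHAIN_APPROX_NONE)
    for k in c:
        if cv2.contourArea(k)<a: continue
        w=cast(p,E,k[:,0].astype(float),z)[:,:2].astype(np.float32)*1000
        b=cv2.minAreaRect(w);print(np.round(k[:,0].mean(0)),np.round(b[0],1),np.round(b[1],1),round(b[2],1))
print("blue");comps(cv2.inRange(h,(105,120,60),(125,255,255)),.026)
print("red");comps(cv2.inRange(h,(0,150,70),(8,255,255)),.032)
print("maple");comps(cv2.inRange(h,(15,40,150),(30,140,255)),.032,300)
print("knob");comps(cv2.inRange(h,(0,0,110),(180,45,200)),.070)
cv2.imwrite("pics/crop.png",cv2.resize(im[95:295,345:545],None,fx=3,fy=3,interpolation=cv2.INTER_CUBIC))
E
```

```text
blue
[494. 216.] [489.7   8.3] [119.4   5.8] 81.0
[448. 143.] [545.  -69.6] [  4.8 120. ] 81.0
red
[453. 243.] [531.3  34.3] [60.5 59.5] 81.6
maple
[411. 175.] [582.4 -37.4] [59.4 59.5] 81.0
[498. 189.] [501.9 -10.5] [140.3 206.9] 4.1
[368. 129.] [614.6 -62.3] [69.4 94.3] 1.1
knob
[472. 254.] [527.1  33.2] [13.7 19.9] 18.1
[421. 179.] [582.4 -37.8] [19.  21.7] 4.1
[459. 181.] [548.5 -34.9] [53.1 45.5] 81.8
[487. 163.] [556.2 -23.8] [126.6 135.9] 80.9
```

View pics/crop.png

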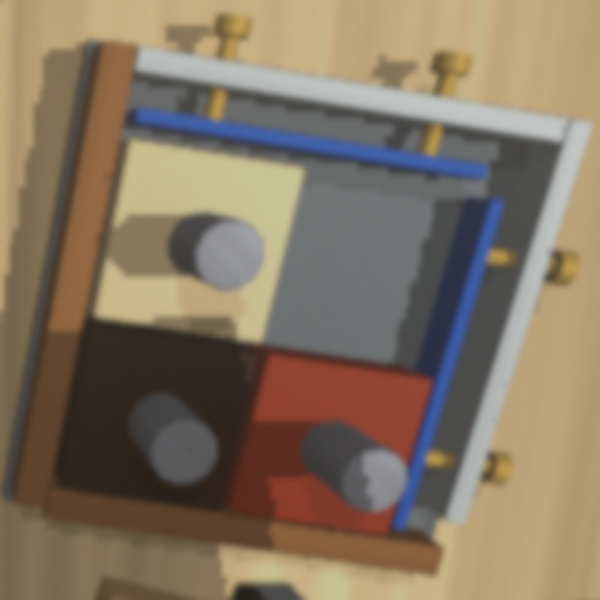

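Crop check: middle-sized maple with its knob sits in the tray at (+x,-y). The empty place faces the right-hand blue bar, with walnut at lower left and cherry at lower right. Tray yaw is about -9°, and the maple knob is at (582, -38) mm. I'll move over it, then descend.

```bash
python3 -m handwheel '[[1.9,4.6,5,0,0,0.1,1],[3.76,9.26,10,0,0,0.157,1],[3.76,9.26,10,0,0,0.157,1],[3.76,9.26,12,0,0,0.157,1],[3.76,9.26,12,0,0,0.157,1],[3.76,9.26,12,0,0,0.157,1],[3.76,9.26,12,0,0,0.157,1]]'
python3 - <<'E'
from h import *
for n in("side","wrist"): cv2.imwrite(f"pics/{n}1.png",capture(n)[:,:,::-1])
im=cv2.imread("pics/side1.png");E=np.linalg.inv(camera_params("side")["extrinsics"]);p=camera_params("side")
c=E@[.55,-.01,.06,1];u,v=int(p["fx"]*c[0]/c[2]+p["cx"]),int(p["fy"]*c[1]/c[2]+p["cy"]);print(u,v)
a=im[max(v-90,0):v+70,max(u-100,0):u+100]
b=cv2.imread("pics/wrist1.png");cv2.imwrite("pics/m1.png",np.hstack([cv2.resize(a,(400,320)),cv2.resize(b,(400,320))]))
E
```

```text
t: 0.85
eef_pos: [0.5838, -0.0373, 0.1316]
tcp_rot: [0.001, -0.65, 0.76, -0.001]
ft_force: [0.9, 0.1, 0.1]
finger_gap: 0.0852
grasp_force: 0.0
331 232
```

View pics/m1.png

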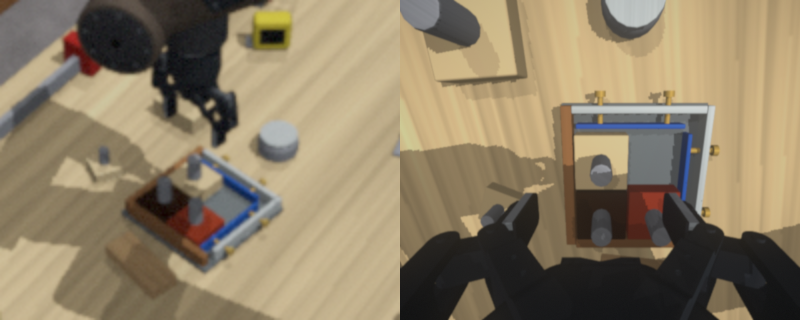

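The side view and the close wrist view show the tray square to the tool, with maple ahead of the hand (knob top about (600,165) in the composite). I'll remeasure from this closer view.

Run:
```python
from h import *
T=pose();im=cv2.imread("pics/wrist1.png");p,E=cam("wrist",T);h=cv2.cvtColor(im,cv2.COLOR_BGR2HSV)
roi=np.zeros(im.shape[:2],np.uint8);roi[150:380,250:500]=255
for nm,lo,hi,z in(("blue",(105,120,60),(125,255,255),.026),("red",(0,150,60),(8,255,255),.032),("maple",(15,40,150),(30,140,255),.032),("walnut",(0,40,5),(25,255,62),.032)):
    c,_=cv2.findContours(cv2.inRange(h,lo,hi)&roi,cv2.RETR_EXTERNAL,cv2.CHAIN_APPROX_NONE)
    for k in c:
        if cv2.contourArea(k)<80: continue
        w=cast(p,E,k[:,0].astype(float),z)[:,:2].astype(np.float32)*1000
        b=cv2.minAreaRect(w);print(nm,k[:,0].mean(0).round(),np.round(b[0],1),np.round(b[1],1),round(b[2],1))
```

```text
blue [458. 250.] [486.4 -13.8] [76.2  6.7] 81.0
blue [368. 189.] [544.3 -70.3] [  4.8 119.2] 81.0
red [389. 317.] [539.8  31.6] [62.8 42.5] 78.3
maple [418. 375.] [524.   80.7] [ 7.4 26.7] 81.1
maple [493. 290.] [466.4  13.4] [82.1 13.4] 89.2
maple [325. 226.] [580.8 -45. ] [43.2 59.9] 81.0
maple [462. 153.] [481.2 -83.8] [ 5.1 46.7] 81.0
maple [354. 152.] [549.8 -94.7] [ 5.1 61.2] 81.0
maple [275. 153.] [ 601.5 -102.2] [ 6.3 35.5] 81.0
walnut [322. 321.] [591.1  23.4] [61.3 63.7] 81.1
```

```bash
python3 -m handwheel '[[0,0,2,0,0,0,1],[0,0,4,0,0,0,1],[0,0,5.5,0,0,0,1],[0,0,6.5,0,0,0,1],[0,0,7.2,0,0,0,1],[0,0,7.2,0,0,0,1],[0,0,7.2,0,0,0,1],[0,0,7.2,0,0,0,1]]'
```

```text
t: 1.75
eef_pos: [0.5829, -0.0375, 0.0591]
tcp_rot: [0.001, -0.65, 0.76, -0.0]
ft_force: [0.5, -0.1, 0.3]
finger_gap: 0.0859
grasp_force: 0.0
```

```bash
python3 -m handwheel '[[0,0,0.1,0,0,0,0.8],[0,0,0.1,0,0,0,0.6],[0,0,0.1,0,0,0,0.4],[0,0,0.1,0,0,0,0.3],[0,0,0.1,0,0,0,0.2],[0,0,0.1,0,0,0,0.2],[0,0,0.1,0,0,0,0.1],[0,0,0.1,0,0,0,0],[0,0,0.1,0,0,0,0],[0,0,0.1,0,0,0,0],[0,0,0.1,0,0,0,0]]'
```

```text
t: 2.85
eef_pos: [0.5826, -0.0376, 0.0576]
tcp_rot: [0.0, -0.65, 0.76, -0.0]
ft_force: [-0.1, 0.8, 5.8]
finger_gap: 0.0205
grasp_force: 58.6
```

```bash
python3 -m handwheel '[[0,0.2,-0.05,0,0,0,0],[0,0.6,-0.05,0,0,0,0],[0,1.1,-0.05,0,0,0,0],[0,1.6,-0.05,0,0,0,0],[0,2.1,-0.05,0,0,0,0],[0,2.6,-0.05,0,0,0,0],[0,3.1,-0.05,0,0,0,0],[0,3.6,-0.05,0,0,0,0],[0,4.1,-0.05,0,0,0,0],[0,4.5,-0.05,0,0,0,0],[0,4.9,-0.05,0,0,0,0],[0,5.2,-0.05,0,0,0,0],[0,5.4,-0.05,0,0,0,0],[0,5.5,-0.05,0,0,0,0],[0,5.5,-0.05,0,0,0,0],[0,5.5,-0.05,0,0,0,0]]'
```

```text
t: 4.45
eef_pos: [0.5282, -0.029, 0.0578]
tcp_rot: [0.0, -0.649, 0.76, -0.0]
ft_force: [-0.2, -0.0, -1.2]
finger_gap: 0.0204
grasp_force: 58.6
```

```bash
python3 -m handwheel '[[0,0.15,0,0,0,0,0],[0,0.3,0,0,0,0,0],[0,0.45,0,0,0,0,0],[0,0.6,0,0,0,0,0],[0,0.6,0,0,0,0,0]]'; python3 -m handwheel '[[0,0.05,0,0,0,0,0],[0,0.1,0,0,0,0,0],[0,0.1,0,0,0,0,0]]'; python3 -m handwheel '[[0,0.05,0,0,0,0,0],[0,0.1,0,0,0,0,0],[0,0.1,0,0,0,0,0]]'
```

```text
t: 4.95
eef_pos: [0.5219, -0.0281, 0.0578]
tcp_rot: [-0.0, -0.649, 0.76, 0.0]
ft_force: [0.3, 0.5, -1.0]
finger_gap: 0.0206
grasp_force: 58.6
t: 5.25
eef_pos: [0.5211, -0.0279, 0.0578]
tcp_rot: [-0.0, -0.649, 0.76, 0.0]
ft_force: [0.3, -0.4, -0.8]
finger_gap: 0.0208
grasp_force: 58.6
t: 5.55
eef_pos: [0.5201, -0.0278, 0.0578]
tcp_rot: [-0.0, -0.649, 0.76, 0.0]
ft_force: [0.0, -0.6, -1.4]
finger_gap: 0.0206
grasp_force: 58.6
```

Not touching yet. I'll go on in 0.5 mm steps.

```bash
python3 -m handwheel '[[0,0.05,0,0,0,0,0],[0,0.05,0,0,0,0,0]]'; python3 -m handwheel '[[0,0.05,0,0,0,0,0],[0,0.05,0,0,0,0,0]]'
```

```text
t: 5.75
eef_pos: [0.5196, -0.0277, 0.0578]
tcp_rot: [-0.0, -0.649, 0.76, 0.0]
ft_force: [0.8, 0.0, -0.8]
finger_gap: 0.0206
grasp_force: 58.6
t: 5.95
eef_pos: [0.5191, -0.0276, 0.0578]
tcp_rot: [-0.0, -0.649, 0.76, 0.0]
ft_force: [-0.8, 1.2, -1.0]
finger_gap: 0.0202
grasp_force: 58.6
```

```bash
python3 -m handwheel '[[0,0.05,0,0,0,0,0],[0,0.05,0,0,0,0,0]]'
```

```text
t: 6.15
eef_pos: [0.5186, -0.0275, 0.0578]
tcp_rot: [-0.0, -0.649, 0.76, 0.0]
ft_force: [-0.5, -0.4, -0.1]
finger_gap: 0.0208
grasp_force: 58.6
```

```bash
python3 -m handwheel '[[0,0.03,0,0,0,0,0],[0,0.03,0,0,0,0,0]]'
```

```text
t: 6.35
eef_pos: [0.5183, -0.0275, 0.0578]
tcp_rot: [-0.0, -0.649, 0.76, 0.0]
ft_force: [0.3, 0.4, -1.9]
finger_gap: 0.0208
grasp_force: 58.6
```

```bash
python3 -m handwheel '[[0,0.04,0,0,0,0,0],[0,0.04,0,0,0,0,0]]'
```

```text
t: 6.55
eef_pos: [0.5179, -0.0274, 0.0578]
tcp_rot: [-0.0, -0.649, 0.76, 0.0]
ft_force: [-0.4, -0.1, -2.0]
finger_gap: 0.0204
grasp_force: 58.6
```

```bash
python3 -m handwheel '[[0,0.04,0,0,0,0,0],[0,0.04,0,0,0,0,0]]'
```

```text
t: 6.75
eef_pos: [0.5175, -0.0274, 0.0578]
tcp_rot: [-0.0, -0.649, 0.76, 0.0]
ft_force: [0.3, -0.2, -0.8]
finger_gap: 0.0204
grasp_force: 58.6
```

```bash
python3 -m handwheel '[[0,0.04,0,0,0,0,0],[0,0.04,0,0,0,0,0]]'
```

```text
t: 6.95
eef_pos: [0.5174, -0.0273, 0.0579]
tcp_rot: [0.0, -0.65, 0.76, -0.0]
ft_force: [0.7, -0.1, -2.5]
finger_gap: 0.0207
grasp_force: 58.6
```

```bash
python3 -m handwheel '[[0,0.02,0,0,0,0,0],[0,0.02,0,0,0,0,0]]'
```

```text
t: 7.15
eef_pos: [0.5173, -0.0272, 0.0579]
tcp_rot: [0.0, -0.65, 0.76, -0.0]
ft_force: [1.1, -1.0, -2.1]
finger_gap: 0.0204
grasp_force: 58.6
```

```bash
python3 -m handwheel '[[0,0.02,0,0,0,0,0],[0,0.02,0,0,0,0,0]]'
```

```text
t: 7.35
eef_pos: [0.5173, -0.0272, 0.058]
tcp_rot: [0.0, -0.65, 0.76, -0.0]
ft_force: [4.0, -1.0, -2.9]
finger_gap: 0.0205
grasp_force: 58.7
```

```bash
python3 -m handwheel '[[0,0.02,0,0,0,0,0],[0,0.02,0,0,0,0,0]]'
```

```text
t: 7.55
eef_pos: [0.5173, -0.0271, 0.058]
tcp_rot: [0.001, -0.65, 0.76, -0.0]
ft_force: [4.7, -2.6, -2.3]
finger_gap: 0.0205
grasp_force: 58.7
```

```bash
python3 -m handwheel '[[0,0.02,0,0,0,0,0],[0,0.02,0,0,0,0,0],[0,0.02,0,0,0,0,0]]'
```

```text
t: 7.85
eef_pos: [0.5173, -0.0271, 0.0581]
tcp_rot: [0.001, -0.65, 0.76, -0.0]
ft_force: [5.1, -2.1, -2.8]
finger_gap: 0.0203
grasp_force: 58.7
```

```bash
python3 -m handwheel '[[0,0.02,0,0,0,0,0],[0,0.02,0,0,0,0,0],[0,0.02,0,0,0,0,0]]'
```

```text
t: 8.15
eef_pos: [0.5172, -0.0271, 0.0581]
tcp_rot: [0.001, -0.65, 0.76, -0.001]
ft_force: [6.5, -2.8, -2.8]
finger_gap: 0.0204
grasp_force: 58.7
```

```bash
python3 -m handwheel '[[0,0.015,0,0,0,0,0],[0,0.015,0,0,0,0,0],[0,0.015,0,0,0,0,0],[0,0.015,0,0,0,0,0],[0,0.015,0,0,0,0,0],[0,0.015,0,0,0,0,0],[0,0.015,0,0,0,0,0],[0,0.015,0,0,0,0,0],[0,0.015,0,0,0,0,0],[0,0.015,0,0,0,0,0]]'
```

```text
t: 9.15
eef_pos: [0.5173, -0.027, 0.0582]
tcp_rot: [0.001, -0.65, 0.76, -0.001]
ft_force: [5.9, -2.9, -2.7]
finger_gap: 0.0206
grasp_force: 58.7
```

```bash
python3 -m handwheel '[[0,0.025,0,0,0,0,0],[0,0.025,0,0,0,0,0],[0,0.025,0,0,0,0,0],[0,0.025,0,0,0,0,0],[0,0.025,0,0,0,0,0],[0,0.025,0,0,0,0,0],[0,0.025,0,0,0,0,0],[0,0.025,0,0,0,0,0],[0,0.025,0,0,0,0,0],[0,0.025,0,0,0,0,0]]'
```

```text
t: 10.15
eef_pos: [0.5172, -0.027, 0.0582]
tcp_rot: [0.001, -0.65, 0.76, -0.001]
ft_force: [5.8, -3.2, -4.1]
finger_gap: 0.0203
grasp_force: 58.7
```

```bash
python3 -m handwheel '[[0,-0.05,0.02,0,0,0,0],[0,-0.1,0.03,0,0,0,0],[0,-0.1,0.03,0,0,0,0.1],[0,-0.1,0.03,0,0,0,0.3],[0,-0.1,0.03,0,0,0,0.5],[0,-0.1,0.03,0,0,0,0.7],[0,-0.1,0.03,0,0,0,0.7],[0,-0.1,0.03,0,0,0,0.7],[0,-0.1,0.03,0,0,0,0.7],[0,-0.1,-1.5,0,0,0,0.7],[0,-0.1,-3.5,0,0,0,0.7],[0,-0.1,-6,0,0,0,0.7],[0,-0.1,-6,0,0,0,0.7],[0,-0.1,-6,0,0,0,0.7]]'
python3 - <<'E'
from h import *
T=pose();im=capture("wrist")[:,:,::-1];cv2.imwrite("pics/wrist2.png",im);cv2.imwrite("pics/side2.png",capture("side")[:,:,::-1])
s=cv2.imread("pics/side2.png")[142:302,231:431]
cv2.imwrite("pics/m2.png",np.hstack([cv2.resize(s,(400,320)),cv2.resize(im,(400,320))]))
E
```

```text
t: 11.55
eef_pos: [0.517, -0.0271, 0.1183]
tcp_rot: [0.001, -0.649, 0.76, -0.0]
ft_force: [0.2, -0.5, -0.0]
finger_gap: 0.0599
grasp_force: 0.0
```

View pics/m2.png

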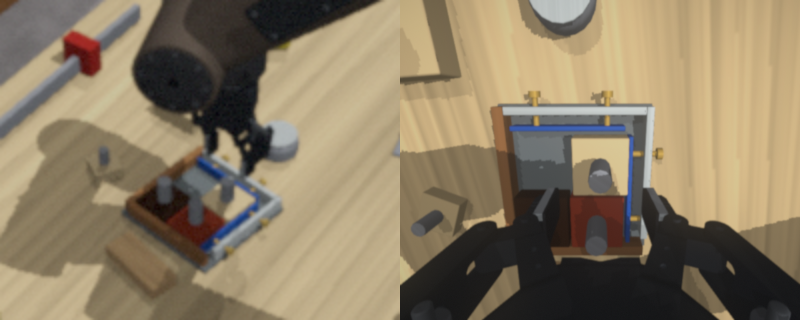

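Maple (composite 600,165) sits flush on the right-hand bar; cherry and walnut haven't moved. Next is walnut: I'll turn the hand 90° and move above its knob.

```bash
python3 -m handwheel '[[-0.6,-0.7,0,0,0,0.14,0.7],[-1.2,-1.3,0,0,0,0.28,0.7],[-1.8,-1.9,0,0,0,0.42,0.7],[-2.4,-2.5,0,0,0,0.56,0.7],[-3,-3.1,0,0,0,0.7,0.7],[-3.6,-3.7,0,0,0,0.84,0.7],[-4.2,-4.3,0,0,0,0.98,0.7],[-4.8,-4.9,0,0,0,1.12,0.7],[-5.4,-5.5,0,0,0,1.26,0.8],[-6,-6.1,0,0,0,1.4,0.9],[-6.29,-6.64,0,0,0,1.54,0.9],[-6.29,-6.64,0,0,0,1.571,0.9],[-6.29,-6.64,0,0,0,1.571,0.9],[-6.29,-6.64,0,0,0,1.571,0.9],[-6.29,-6.64,0,0,0,1.571,0.9]]'
python3 - <<'E'
from h import *
T=pose();im=capture("wrist")[:,:,::-1];cv2.imwrite("pics/wrist3.png",im);print(T.round(3).tolist())
s=capture("scene")[:,:,::-1][180:340,200:400]
cv2.imwrite("pics/m3.png",np.hstack([cv2.resize(s,(400,320)),cv2.resize(im,(400,320))]))
E
```

```text
t: 13.15
eef_pos: [0.5919, 0.0244, 0.1174]
tcp_rot: [-0.0, 0.078, 0.997, -0.0]
ft_force: [-1.2, -0.4, -0.8]
finger_gap: 0.077
grasp_force: 0.0
[[-0.988, 0.156, -0.001, 0.592], [0.156, 0.988, -0.0, 0.024], [0.001, -0.0, -1.0, 0.117], [0.0, 0.0, 0.0, 1.0]]
```

View pics/m3.png

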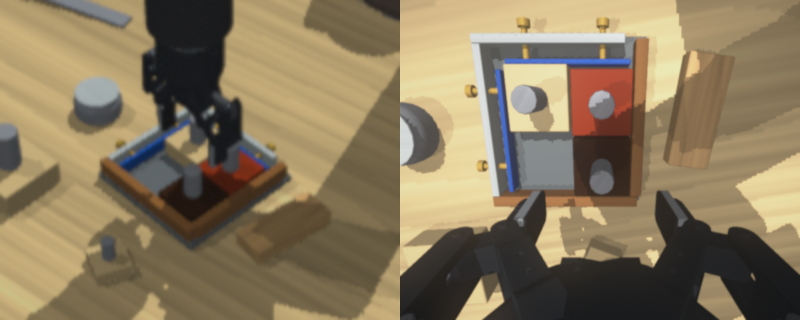

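The fingers are centred on the walnut knob (composite 601,175). I'll descend and grip.

```bash
python3 -m handwheel '[[0,0,1.5,0,0,0,0.9],[0,0,3,0,0,0,0.9],[0,0,4.5,0,0,0,0.9],[0,0,5.5,0,0,0,0.9],[0,0,5.9,0,0,0,0.9],[0,0,5.9,0,0,0,0.9],[0,0,5.9,0,0,0,0.7],[0,0,5.9,0,0,0,0.5],[0,0,5.9,0,0,0,0.3],[0,0,5.9,0,0,0,0.2],[0,0,5.9,0,0,0,0.1],[0,0,5.9,0,0,0,0],[0,0,5.9,0,0,0,0],[0,0,5.9,0,0,0,0],[0,0,5.9,0,0,0,0]]'
```

```text
t: 14.75
eef_pos: [0.5926, 0.0246, 0.0594]
tcp_rot: [0.0, 0.078, 0.997, 0.0]
ft_force: [-1.1, 0.6, 5.3]
finger_gap: 0.0205
grasp_force: 58.8
```

```bash
python3 -m handwheel '[[0,-0.2,-0.04,0,0,0,0],[0,-0.6,-0.04,0,0,0,0],[0,-1.1,-0.04,0,0,0,0],[0,-1.6,-0.04,0,0,0,0],[0,-2.1,-0.04,0,0,0,0],[0,-2.6,-0.04,0,0,0,0],[0,-3.1,-0.04,0,0,0,0],[0,-3.6,-0.04,0,0,0,0],[0,-4.1,-0.04,0,0,0,0],[0,-4.6,-0.04,0,0,0,0],[0,-5.1,-0.04,0,0,0,0],[0,-5.5,-0.04,0,0,0,0],[0,-5.8,-0.04,0,0,0,0],[0,-6,-0.04,0,0,0,0],[0,-6,-0.04,0,0,0,0],[0,-6,-0.04,0,0,0,0]]'
```

```text
t: 16.35
eef_pos: [0.5829, -0.0353, 0.0594]
tcp_rot: [0.0, 0.079, 0.997, -0.0]
ft_force: [0.6, 0.9, 4.8]
finger_gap: 0.0203
grasp_force: 58.9
```

```bash
python3 -m handwheel '[[0,-0.05,0,0,0,0,0],[0,-0.1,0,0,0,0,0],[0,-0.15,0,0,0,0,0],[0,-0.2,0,0,0,0,0],[0,-0.2,0,0,0,0,0]]'
```

```text
t: 16.85
eef_pos: [0.5827, -0.0368, 0.0594]
tcp_rot: [0.0, 0.078, 0.997, 0.0]
ft_force: [1.0, 3.5, 6.2]
finger_gap: 0.0203
grasp_force: 59.0
```

```bash
python3 -m handwheel '[[0,-0.05,0,0,0,0,0],[0,-0.1,0,0,0,0,0],[0,-0.1,0,0,0,0,0]]'
```

```text
t: 17.15
eef_pos: [0.5825, -0.0378, 0.0594]
tcp_rot: [0.0, 0.078, 0.997, 0.0]
ft_force: [1.4, 3.6, 5.7]
finger_gap: 0.0203
grasp_force: 59.0
```

```bash
python3 -m handwheel '[[0,-0.05,0,0,0,0,0],[0,-0.1,0,0,0,0,0],[0,-0.1,0,0,0,0,0]]'
```

```text
t: 17.45
eef_pos: [0.5824, -0.0388, 0.0594]
tcp_rot: [0.0, 0.078, 0.997, 0.0]
ft_force: [0.7, 2.9, 5.0]
finger_gap: 0.0202
grasp_force: 59.0
```

```bash
python3 -m handwheel '[[0,-0.03,-0.04,0,0,0,0],[0,-0.05,-0.04,0,0,0,0],[0,-0.05,-0.04,0,0,0,0]]'
```

```text
t: 17.75
eef_pos: [0.5818, -0.0394, 0.0594]
tcp_rot: [-0.0, 0.079, 0.997, -0.0]
ft_force: [0.6, 2.4, 2.7]
finger_gap: 0.0205
grasp_force: 58.9
```

```bash
python3 -m handwheel '[[0,-0.03,0,0,0,0,0],[0,-0.05,0,0,0,0,0],[0,-0.05,0,0,0,0,0]]'
```

```text
t: 18.05
eef_pos: [0.5817, -0.0398, 0.0594]
tcp_rot: [-0.0, 0.079, 0.997, -0.0]
ft_force: [-0.4, 2.0, 1.9]
finger_gap: 0.0205
grasp_force: 58.8
```

```bash
python3 -m handwheel '[[0,-0.03,0,0,0,0,0],[0,-0.05,0,0,0,0,0],[0,-0.05,0,0,0,0,0]]'
```

```text
t: 18.35
eef_pos: [0.5817, -0.0403, 0.0594]
tcp_rot: [-0.0, 0.079, 0.997, -0.0]
ft_force: [-0.1, 0.1, 0.6]
finger_gap: 0.0204
grasp_force: 58.8
```

```bash
python3 -m handwheel '[[0,-0.03,0,0,0,0,0],[0,-0.05,0,0,0,0,0],[0,-0.05,0,0,0,0,0]]'
```

```text
t: 18.65
eef_pos: [0.5816, -0.0408, 0.0594]
tcp_rot: [-0.0, 0.079, 0.997, -0.0]
ft_force: [0.1, 0.2, -1.1]
finger_gap: 0.0206
grasp_force: 58.7
```

```bash
python3 -m handwheel '[[0,-0.04,0,0,0,0,0],[0,-0.04,0,0,0,0,0]]'
```

```text
t: 18.85
eef_pos: [0.5816, -0.0412, 0.0594]
tcp_rot: [-0.0, 0.079, 0.997, -0.0]
ft_force: [0.2, 1.0, -1.5]
finger_gap: 0.0203
grasp_force: 58.6
```

```bash
python3 -m handwheel '[[0,-0.04,0,0,0,0,0],[0,-0.04,0,0,0,0,0]]'
```

```text
t: 19.05
eef_pos: [0.5816, -0.0416, 0.0595]
tcp_rot: [-0.0, 0.079, 0.997, -0.0]
ft_force: [-0.1, 0.5, -1.5]
finger_gap: 0.0202
grasp_force: 58.6
```

```bash
python3 -m handwheel '[[0,-0.04,0,0,0,0,0],[0,-0.04,0,0,0,0,0]]'
```

```text
t: 19.25
eef_pos: [0.5816, -0.042, 0.0595]
tcp_rot: [-0.0, 0.079, 0.997, -0.0]
ft_force: [0.3, 0.0, -1.5]
finger_gap: 0.0205
grasp_force: 58.6
```

```bash
python3 -m handwheel '[[0,-0.03,0,0,0,0,0],[0,-0.03,0,0,0,0,0]]'
```

```text
t: 19.45
eef_pos: [0.5816, -0.0422, 0.0596]
tcp_rot: [-0.0, 0.079, 0.997, -0.0]
ft_force: [-0.3, -0.7, -2.0]
finger_gap: 0.0205
grasp_force: 58.7
```

```bash
python3 -m handwheel '[[0,-0.03,0,0,0,0,0],[0,-0.03,0,0,0,0,0]]'
```

```text
t: 19.65
eef_pos: [0.5816, -0.0424, 0.0596]
tcp_rot: [0.0, 0.079, 0.997, 0.0]
ft_force: [0.4, 1.3, -1.7]
finger_gap: 0.0199
grasp_force: 58.7
```

```bash
python3 -m handwheel '[[0,-0.03,0,0,0,0,0],[0,-0.03,0,0,0,0,0]]'
```

```text
t: 19.85
eef_pos: [0.5816, -0.0425, 0.0596]
tcp_rot: [0.0, 0.079, 0.997, 0.0]
ft_force: [-0.5, 3.2, -1.2]
finger_gap: 0.0202
grasp_force: 58.7
```

```bash
python3 -m handwheel '[[0,-0.03,0,0,0,0,0],[0,-0.03,0,0,0,0,0]]'
```

```text
t: 20.05
eef_pos: [0.5816, -0.0426, 0.0596]
tcp_rot: [0.0, 0.078, 0.997, 0.0]
ft_force: [-1.1, 4.5, -0.6]
finger_gap: 0.0201
grasp_force: 58.8
```

```bash
python3 -m handwheel '[[0,-0.03,0,0,0,0,0],[0,-0.03,0,0,0,0,0]]'
```

```text
t: 20.25
eef_pos: [0.5816, -0.0427, 0.0597]
tcp_rot: [0.0, 0.079, 0.997, 0.0]
ft_force: [-1.0, 6.6, -1.2]
finger_gap: 0.0202
grasp_force: 58.8
```

```bash
python3 -m handwheel '[[0,-0.03,0,0,0,0,0],[0,-0.03,0,0,0,0,0]]'
```

```text
t: 20.45
eef_pos: [0.5817, -0.0427, 0.0597]
tcp_rot: [0.0, 0.078, 0.997, 0.001]
ft_force: [0.1, 7.7, -0.3]
finger_gap: 0.0202
grasp_force: 58.9
```

```bash
python3 -m handwheel '[[0,0,0,0,0,0,0],[0,0,0,0,0,0,0],[0,0,0,0,0,0,0],[0,0,0,0,0,0,0],[0,0,0,0,0,0,0],[0,0,0,0,0,0,0],[0,0,0,0,0,0,0],[0,0,0,0,0,0,0],[0,0,0,0,0,0,0],[0,0,0,0,0,0,0]]'
```

```text
t: 21.45
eef_pos: [0.5816, -0.0427, 0.0597]
tcp_rot: [0.0, 0.078, 0.997, 0.001]
ft_force: [-0.8, 8.0, -0.5]
finger_gap: 0.0206
grasp_force: 58.9
```

```bash
python3 -m handwheel '[[0,0.05,0.01,0,0,0,0],[0,0.1,0.02,0,0,0,0],[0,0.1,0.02,0,0,0,0.1],[0,0.1,0.02,0,0,0,0.3],[0,0.1,0.02,0,0,0,0.5],[0,0.1,0.02,0,0,0,0.7],[0,0.1,0.02,0,0,0,0.7],[0,0.1,0.02,0,0,0,0.7],[0,0.1,0.02,0,0,0,0.7],[0,0.1,-1.5,0,0,0,0.7],[0,0.1,-4,0,0,0,0.7],[0,0.1,-7,0,0,0,0.7],[0,0.1,-10,0,0,0,0.7],[0,0.1,-12,0,0,0,0.7],[0,0.1,-12,0,0,0,0.7],[0,0.1,-12,0,0,0,0.7]]'
python3 - <<'E'
from h import *
T=pose();im=np.ascontiguousarray(capture("wrist")[:,:,::-1]);p,E=cam("wrist",T);h=cv2.cvtColor(im,cv2.COLOR_BGR2HSV)
for nm,lo,hi in(("red",(0,150,60),(8,255,255)),("maple",(15,40,150),(30,140,255)),("walnut",(0,40,5),(25,255,62))):
    c,_=cv2.findContours(cv2.inRange(h,lo,hi),cv2.RETR_EXTERNAL,cv2.CHAIN_APPROX_NONE)
    for k in c:
        w=cast(p,E,k[:,0].astype(float),.032)[:,:2].astype(np.float32)*1000
        b=cv2.minAreaRect(w)
        if 40<min(b[1]) and max(b[1])<75:print(nm,np.round(b[0],1),np.round(b[1],1),round(b[2],1))
s=capture("side")[:,:,::-1][142:302,231:431]
cv2.imwrite("pics/m4.png",np.hstack([cv2.resize(s,(400,320)),cv2.resize(im,(400,320))]))
E
```

```text
t: 23.05
eef_pos: [0.5815, -0.0426, 0.1799]
tcp_rot: [0.0, 0.079, 0.997, 0.0]
ft_force: [0.2, -0.6, -0.5]
finger_gap: 0.0596
grasp_force: 0.0
red [530.4  34.3] [59.7 58.3] 81.0
maple [516.8 -26.8] [59.9 59.4] 81.0
```

View pics/m4.png

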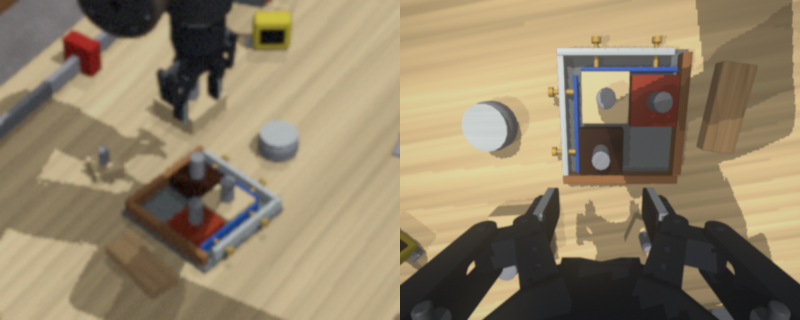

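The final picture shows maple (605,97) and walnut (600,155) flush on their bars. Cherry (660,100) is unmoved and the hand is clear.

```bash
python3 -c "from plant import *;print(sign_off())"
```

```text
the job is handed in; nothing more can be done
None
```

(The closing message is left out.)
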